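# Clamp a mug in the press: four clicks of the lever, and hold

## Robot

A 6-joint arm with a two-finger parallel gripper is mounted at the origin on the work surface. World frame = base frame: x ahead of the robot, y to its left, z up, the work surface at z = 0. Lengths are in m, angles in rad, forces in N, time in s.
With the tool pointing down it reaches from about 0.4 to 0.825 m from the base axis. Payload 7 kg.
Tool frame: the origin (TCP) lies on the centre line of the jaws, within the pads' length; the fingertips stand 19 mm ahead of it and the grasp point (between the pads) is the TCP; z points along the fingers, y is the line along which they close (so a half turn about z gives the same grasp; the last joint's range is limited). The gripper opens to 88 mm and grips with 3 to 60 N. Pads are 19 mm wide; open, the fingers measure 130 mm over their backs; the gripper's body (78 mm by 193 mm) begins 47 mm behind the grasp point.
Start: joints at [-0.92, 0.359, 0.012, 0, -1.224, -0.288], TCP at [0.24, -0.631, 0.246] pointing down, gripper open.
Joint ranges: [-3.07, 3.07], [-1.43, 2.12], [-1.02, 1.25], [-3.03, 1.67], [-3.05, -0], [-3.03, 3.03]. Speed limits (rad/s): [2.39, 2.39, 3.01, 3.14, 3.14, 3.14].

## Interface

Orientations are given as [roll, pitch, yaw] about the fixed x, y, z axes, in that order (R = Rz(yaw) Ry(pitch) Rx(roll)).
In Python, from station import arm, imaging, models gives the robot as it stands.
- The arm moves only by the tool play_rows, never from a script. Its arguments are lists of equal length, an entry for each row: "travel": the shift along the tool's x, y, z in units of 25 mm (1.0 is 25 mm), a list of three; "twist": the turn about the tool's z in units of 0.15 rad (1.0 is 0.15 rad). A call has 1 to 8 rows; each row shifts and turns the commanded pose from where the row before left it, along the tool's axes as they then stand; what a row does not reach is not made up. A row lasts 1/8 s, in which the tool goes at most 62.5 mm and 10.7 degrees, less where a joint would pass 70% of its speed; a pose out of reach is approached as far as the arm can. A call with a number of a shift or a turn outside -1 to 1 is refused whole. A call with a gripper value outside its range is refused whole. "fingers" is the opening, from 0 (shut) to 1 (fully open), set as the call begins (left out, the last holds). The fingers move at their own pace and stop on an object; "newtons" is the grip in N (left out, the last holds). Time passes only in rows, so rows that do not move let the fingers close. It gives the time, the measured TCP pose, the force, the opening and the grip force at its end, in the units of the state.
- arm.get_state(): the state, without advancing time (a new reading comes with each control period).
- imaging.grab_frame(name): name is "scene" or "side" or "wrist"; returns a dict with "pixels" (400x640x3 uint8, red, green, blue), "fx", "fy", "cx", "cy" (pixels), "R" (3x3) and "t" (3): a world point X has camera coordinates R X + t; the wrist camera has in their place "T_tool_cam" (4x4, takes a point from camera to tool coordinates, whose origin is the TCP and whose axes are the flange's). Camera axes: x right, y down, z forward; pixel columns grow to the right and rows downward; lengths in m; the calibration is good to about 2 mm. A picture is of the moment at which its call begins: read the wrist's pose just before it. There is no depth.
- arm.job_done(): hands the job in; it is judged then, once.
Trained networks look in the newest picture that a camera, given by its name, has taken for a name from the list of things; names that differ only in an ending like _2 or _b are one class to them, and where a whole thing is asked for, a point or a joint stands for the part that bears it (a point fixed in the world has none). Each returns a list of dicts, best first, with "confidence" (0 to 1); they miss things now and then, are a little off and sometimes report something else, mostly with a low value. They report only what shows in the picture. A call takes as long as a camera call. They do not tell look-alikes from the thing itself.
- models.boxes_of(name, camera): "extent" ([centre column, centre row, width, height] in pixels, round what is visible of it).
- models.silhouettes(name, camera): "pixels" (400x640 bool, what is visible of it) and "extent" ([centre column, centre row, width, height] in pixels, round what is visible of it).
The state is a dict: "t": time; "q": joint angles; "qd": joint speeds; "joint_efforts": joint torques, N m; "eef_pos": TCP position; "ee_rot": TCP orientation; "force": force on the tool from outside, world axes, zero at the start; "moment": the same for the moment, N m; "width": finger opening in m; "gripper_force": force on a finger pad.
Only numpy, scipy, OpenCV 4.12 (cv2) and the standard library are available. Lean on these libraries where they do the work, as an engineer would, in place of code of your own. Each camera call takes 0.05 s, during which the arm holds its last target. There are 200 camera calls.

## Task

Stand the small mug upright on the seat between the two curved shoes of the mug press, its handle pointing straight out of the front gap at the arrow, set it down without dropping it and let go. Then grip the upright knob of the press lever and swing the lever clockwise (from above) until its ratchet has clicked exactly four times; it does not turn back, so count by feel. Finish still gripping the knob, lever at the fourth click, since the sprung lever flies back once a workmate pulls the plunger; leave everything else on the bench where it is.

Things in the scene. Friction and masses are not known exactly. Their poses are not given: they have to be found in the camera images.
- mug: the smaller of the two plain white straight-sided ceramic mugs: 64 mm diameter, 85 mm tall, wall 4 mm, about 0.2 kg, standing upright. Origin: centre of its underside; z up, x points out through its handle.
- mug_handle (a point): middle of the small mug's handle bar, 56 mm from the mug's axis and 44 mm above its underside. The handle is a 9 mm round bar that spans 14 to 73 mm above the underside and reaches 60.5 mm from the axis.
- press_seat (a point): centre of the top of the mug seat of the press, a grey 60 mm disc 23 mm above the bench; the press is bolted down. z up; -x points out of the front gap to the arrow, +y to the fixed shoe, -y to the sliding shoe. Shoe tops: 54 mm above the seat, lips flared. While the lever is open a mug centred here has 3 to 5 mm of room to the fixed shoe, 6 mm or more to the sliding one.
- press_arrow (a point): tip of the small aluminium arrow on the base plate, 73 mm before the seat's centre; the handle shall point at it through the front gap, about 35 mm wide. At the back of the press a control box (top 80 mm above the bench) stands 77 to 133 mm from the seat. As the lever comes round, the sliding shoe pushes the mug about 5 mm to the fixed shoe.
- lever (a joint): angle of the press lever (rad): 0 at its open stop, growing clockwise seen from above, end stop at 1.40. It starts between 0 and 0.15 and stays where it is left, as long as it is short of the teeth; light to move there (about 1 N at the knob).
- lever_pivot (a point): top of the lever's vertical pivot, 150 mm from the seat towards the seat's -y, 69 mm above the bench; axes as the seat's. At lever angle 0 the arm points 60 degrees clockwise from +x.
- lever_knob (a point): on the axis of the lever's knob at mid height, 87 mm above the bench, 125 mm from the pivot axis; x points outward along the arm. The knob is an upright round black handle, at most 26 mm thick, from 63 to 111 mm above the bench, fixed on the end of a flat arm 16 mm wide (top 63 mm above the bench; a 32 mm disc lies under the knob).
- quadrant: toothed steel quadrant of the ratchet, fixed under the arm, bolted on at a different angle each time. Origin on the pivot axis, z up, x from the pivot through the first tooth's crest (met at lever angle 0.30 to 0.50). Six more crests follow clockwise, one every 10 degrees, 62 mm from the pivot; each ramp begins 7 degrees before its crest.
- plunger_nose (a point): nose of the spring plunger under the arm, on the arm's centre line, 60 mm from the pivot. It climbs each tooth with resistance rising to 8 to 14 N at the knob and drops off the crest with a click, over 1 to 2 degrees past the crest; resistance then falls sharply to 1 to 5 N and climbs again. Past a crest the lever cannot turn back over it.
- big_mug: the larger plain white mug, 82 mm diameter, 96 mm tall, with a handle; not part of the job. Origin: centre of its underside.
- tape_roll: roll of tape lying flat on the bench, 84 mm diameter, 20 mm high; not part of the job. Origin: centre of its underside.
- tumbler: steel tumbler, 78 mm diameter, 166 mm tall; not part of the job. Origin: centre of its underside.
- carton: small cardboard carton, 110 x 110 x 105 mm; not part of the job. Origin: centre of its underside.
- spray: white spray can, 52 mm diameter, 170 mm tall; not part of the job. Origin: centre of its underside.
- dispenser: black desk tape dispenser, 190 x 65 x 107 mm; not part of the job. Origin: centre of its underside.
- lint_roller: lint roller lying on the bench, about 200 mm long, 38 mm high; not part of the job. Origin: centre of its underside.
- felt_pad: grey felt pad, 90 x 120 x 12 mm, flat on the bench; not part of the job. Origin: centre of its underside.
Not all that is in view belongs to the job. Leave any blue, orange or pink look-alike of the mug alone.

How it is judged:
On the way:
1. the small mug stands on the seat with its handle to the arrow, let go, while the lever has not yet clicked (horizontal distance between mug and press_seat below 0.012 m and z of mug in the frame of press_seat between -0.005 and 0.005 m and angle between mug's own z axis and vertical below 0.09 rad and angle between the x axis of mug and the x axis of press_seat, either way round below 0.21 rad and x of mug_handle in the frame of press_seat below -0.035 m and contact force between the fingers and mug below 0.05 N and linear speed of mug below 0.03 m/s and y of lever_knob in the frame of quadrant above 0 m), for 0.3 s.
At the end, for the whole second after the job is handed in: The mug stands upright on the seat (within 16 mm of its centre), handle out of the front gap within 12 degrees of the arrow's line, untouched by the fingers. The lever is at rest past the 4th crest and short of the 5th (30.4 to 39.7 degrees past the first), the fingers still gripping it (over 3 N) (horizontal distance between mug and press_seat below 0.016 m and z of mug in the frame of press_seat between -0.005 and 0.005 m and angle between mug's own z axis and vertical below 0.09 rad and angle between the x axis of mug and the x axis of press_seat, either way round below 0.21 rad and x of mug_handle in the frame of press_seat below -0.035 m and y of lever_knob in the frame of quadrant between -0.079846 and -0.0632542 m and x of lever_knob in the frame of quadrant above 0.05 m and contact force between the fingers and lever above 3 N and velocity of joint lever between -0.05 and 0.05 rad/s and contact force between the fingers and mug below 0.05 N); the arm keeps its last pose, push and grip.
It fails at once if the mug is let go more than 15 mm above the seat (contact force between the fingers and mug below 0.02 N and z of mug in the frame of press_seat above 0.015 m and horizontal distance between mug and press_seat below 0.04 m).
It fails at once if the mug is knocked over (angle between mug's own z axis and vertical above 0.7 rad).
It fails at once if another thing on the bench is pushed more than 30 mm away (distance of any of big_mug, tape_roll, tumbler, carton, spray, dispenser, lint_roller, felt_pad from where it was at the start of the episode above 0.03 m).
It also fails if it takes over 72 s, if anything falls off the work surface, if the arm or the gripper's body presses on something with over 40 N, if the wrist force passes 120 N, or if a joint passes its speed limit or range.

## Working session

There is one attempt and no reset: what is moved stays moved. The work goes in short steps, Python scripts to look and compute and a tool call to move; the robot and the scene stay as the last step left them, time stands still between calls to the robot, and variables do not carry over. Pictures are saved under pics/ and viewed, at most 10 in all, crops included, and the job is handed in when it is done.

Besides the shell and the picture viewer there is one more tool, called as name(argument=value, ...), one argument or row to a line, values as JSON. play_rows: Moves the arm, as the interface text tells. Shifts and turns lie within -1 to 1; 1 stands for 25 mm of shift or 0.15 rad of turn. Its arguments: {"type":"object","properties":{"travel":{"type":"array","items":{"type":"array","items":{"type":"number"}}},"twist":{"type":"array","items":{"type":"number"}},"fingers":{"type":"number"},"newtons":{"type":"number"}},"required":["travel","twist"]}

```bash
mkdir -p pics
cat > h.py <<'E'
import numpy as np, cv2, json
from station import arm, imaging, models
from scipy.spatial.transform import Rotation as Ro
def grab(n, save=None):
    s=arm.get_state(); f=imaging.grab_frame(n); f=dict(f)
    if n=="wrist":
        T=np.eye(4); T[:3,:3]=Ro.from_euler('xyz',s['ee_rot']).as_matrix(); T[:3,3]=s['eef_pos']
        W=np.linalg.inv(T@np.array(f['T_tool_cam'])); f['R'],f['t']=W[:3,:3],W[:3,3]
    f['R']=np.array(f['R']);f['t']=np.array(f['t'])
    if save: cv2.imwrite(save,f['pixels'][:,:,::-1])
    return f
def proj(f,X):
    c=np.atleast_2d(X)@f['R'].T+f['t']; return np.c_[f['fx']*c[:,0]/c[:,2]+f['cx'],f['fy']*c[:,1]/c[:,2]+f['cy']]
def ray(f,uv):
    d=f['R'].T@np.array([(uv[0]-f['cx'])/f['fx'],(uv[1]-f['cy'])/f['fy'],1.]); return -f['R'].T@f['t'], d/np.linalg.norm(d)
def onz(f,uv,z):
    o,d=ray(f,uv); return o+d*(z-o[2])/d[2]
def tri(*fu):
    A=np.zeros((3,3));b=np.zeros(3)
    for f,u in fu:
        o,d=ray(f,u);P=np.eye(3)-np.outer(d,d);A+=P;b+=P@o
    X=np.linalg.solve(A,b); return X,[np.linalg.norm(proj(f,X)[0]-u) for f,u in fu]
E
python3 - <<'E'
from h import *
s=arm.get_state(); print({k:np.round(v,3).tolist() for k,v in s.items()})
fs={}
for n in ("scene","side","wrist"):
    f=fs[n]=grab(n,f"pics/{n}0.png"); print(n,f['fx'],f['cx'],np.round(-f['R'].T@f['t'],3))
    for m in ("mug","big_mug","lever_knob","press_seat","press_arrow","quadrant","mug_handle"):
        try: print(m,[(round(b['confidence'],2),np.round(b['extent']).tolist()) for b in models.boxes_of(m,n)[:4]])
        except Exception as e: print(m,e)
cv2.imwrite("pics/both.png",np.vstack([fs[n]['pixels'][:,:,::-1] for n in ("scene",)]))
E
```

```text
{'t': 0.0, 'q': [-0.92, 0.359, 0.011, -0.0, -1.224, -0.288], 'qd': [-0.001, 0.001, 0.001, 0.001, -0.001, 0.0], 'joint_efforts': [0.0, -58.272, 29.305, 6.997, 0.007, -0.0], 'eef_pos': [0.239, -0.631, 0.245], 'ee_rot': [3.14, -0.0, -2.779], 'force': [-0.3, -0.775, -0.938], 'moment': [-0.011, 0.022, -0.021], 'gripper_force': 0.0, 'width': 0.087}
scene 519.2424918239325 329.88546172417006 [1.214 0.909 1.397]
mug [(0.89, [352.0, 280.0, 20.0, 33.0]), (0.88, [374.0, 334.0, 28.0, 36.0]), (0.85, [325.0, 317.0, 31.0, 31.0]), (0.61, [458.0, 228.0, 27.0, 34.0])]
big_mug [(0.69, [405.0, 253.0, 28.0, 42.0])]
lever_knob [(0.86, [295.0, 179.0, 43.0, 30.0])]
press_seat [(0.75, [300.0, 214.0, 146.0, 98.0])]
press_arrow [(0.63, [300.0, 213.0, 153.0, 101.0]), (0.52, [296.0, 179.0, 46.0, 31.0]), (0.5, [353.0, 282.0, 24.0, 34.0])]
quadrant [(0.57, [301.0, 188.0, 24.0, 12.0]), (0.16, [299.0, 213.0, 155.0, 94.0])]
mug_handle [(0.96, [325.0, 315.0, 30.0, 29.0]), (0.96, [456.0, 225.0, 22.0, 27.0]), (0.8, [373.0, 334.0, 23.0, 35.0]), (0.7, [352.0, 283.0, 22.0, 37.0])]
side 486.98702224905367 326.5491327073677 [-0.007 -1.115  1.319]
mug [(0.8, [349.0, 136.0, 21.0, 21.0]), (0.45, [320.0, 126.0, 11.0, 15.0])]
big_mug [(0.62, [277.0, 169.0, 16.0, 17.0]), (0.32, [424.0, 294.0, 27.0, 55.0])]
lever_knob [(0.63, [335.0, 223.0, 10.0, 6.0])]
press_seat [(0.64, [357.0, 211.0, 131.0, 50.0]), (0.2, [336.0, 221.0, 10.0, 11.0])]
press_arrow [(0.96, [320.0, 210.0, 58.0, 45.0])]
quadrant [(0.64, [319.0, 209.0, 54.0, 48.0])]
mug_handle [(0.83, [346.0, 136.0, 23.0, 27.0]), (0.72, [318.0, 125.0, 18.0, 18.0]), (0.39, [247.0, 154.0, 14.0, 10.0])]
wrist 284.1204088075044 312.137412803259 [ 0.174 -0.656  0.385]
mug []
big_mug []
lever_knob []
press_seat []
press_arrow []
quadrant []
mug_handle []
```

View pics/scene0.png

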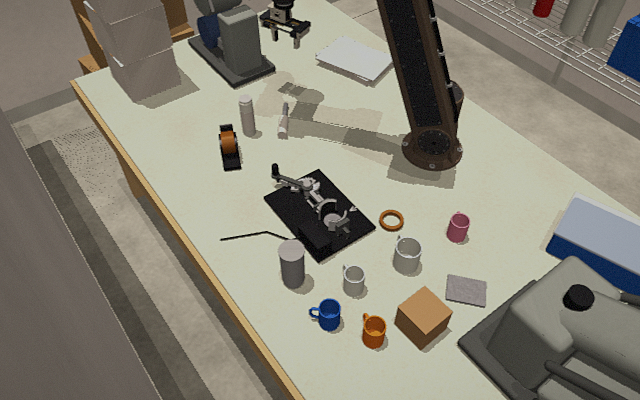

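View pics/side0.png

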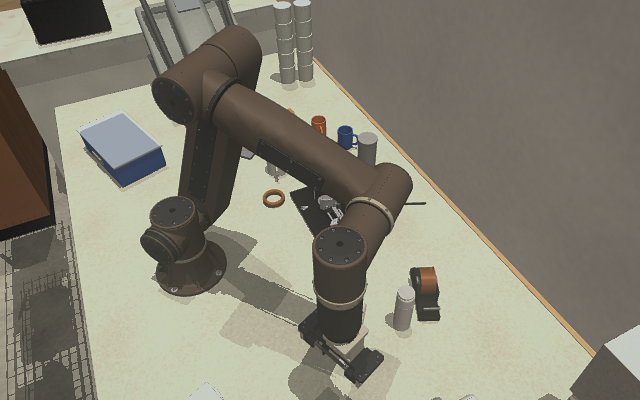

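The scene picture shows the small white mug at (353,281), the big one at (407,255), and the press with its seat near (333,217) and knob near (277,171). In the side picture the arm hides most of the press. I'll compute rough positions, then fly the wrist camera over them.

Run:
```python
from h import *
f=grab("scene"); 
for n,u,z in (("mug bottom",(354,291),0),("mug mid",(354,281),.042),("handle",(346,270),.044),("seat",(333,219),.023),("knob",(277,168),.111),("pivot",(307,185),.069),("bigmug",(407,258),.04),("tumblertop",(291,246),.166),("tape",(391,220),.01),("spray",(246,97),.17),("disp",(230,145),.05),("box",(318,235),.08),("orange",(374,331),.04),("blue",(329,315),.04),("pink",(458,228),.04)):
    print(n,np.round(onz(f,u,z),3))
s=arm.get_state(); w=imaging.grab_frame("wrist"); print(np.round(w['T_tool_cam'],3), w['fx'])
R=Ro.from_euler('xyz',s['ee_rot']).as_matrix(); print(np.round(R,3))
```

```text
mug bottom [0.636 0.31  0.   ]
mug mid [0.632 0.301 0.042]
handle [0.627 0.256 0.044]
seat [0.527 0.061 0.023]
knob [ 0.589 -0.177  0.111]
pivot [ 0.531 -0.083  0.069]
bigmug [0.444 0.334 0.04 ]
tumblertop [0.757 0.155 0.166]
tape [0.364 0.174 0.01 ]
spray [ 0.508 -0.502  0.17 ]
disp [ 0.635 -0.432  0.05 ]
box [0.633 0.119 0.08 ]
orange [0.689 0.462 0.04 ]
blue [0.761 0.345 0.04 ]
pink [0.227 0.347 0.04 ]
[[-0.    -0.966 -0.26   0.07 ]
 [ 1.    -0.001  0.001  0.   ]
 [-0.001 -0.26   0.966 -0.14 ]
 [ 0.     0.     0.     1.   ]] 284.1204088075044
[[-0.935 -0.355  0.   ]
 [-0.355  0.935 -0.   ]
 [-0.    -0.    -1.   ]]
```

play_rows(
  travel=[
    [-0.88,0.99,-0.4],
    [-0.88,0.99,-0.4],
    [-0.88,0.99,-0.4],
    [-0.88,0.99,-0.4],
    [-0.88,0.99,-0.4],
    [-0.88,0.99,-0.4],
    [-0.88,0.99,-0.4],
    [-0.88,0.99,-0.4],
  ],
  twist=[0,0,0,0,0,0,0,0],
  fingers=1,
)

```text
t: 2.3
eef_pos: [0.334, -0.3825, 0.3261]
ee_rot: [-3.141, 0.0, -2.779]
force: [0.8, 0.5, 0.0]
width: 0.0874
gripper_force: 0.0
```

play_rows(
  travel=[
    [-0.88,0.99,-0.1],
    [-0.88,0.99,-0.1],
    [-0.88,0.99,-0.1],
    [-0.88,0.99,-0.1],
    [-0.88,0.99,-0.1],
    [-0.88,0.99,-0.1],
    [-0.88,0.99,-0.1],
    [-0.88,0.99,-0.1],
  ],
  twist=[0,0,0,0,0,0,0,0],
)

```text
t: 3.3
eef_pos: [0.4283, -0.1349, 0.3459]
ee_rot: [-3.141, 0.001, -2.779]
force: [0.2, -0.8, 0.1]
width: 0.0876
gripper_force: 0.0
```

play_rows(
  travel=[
    [-0.88,0.99,0],
    [-0.88,0.99,0],
    [-0.88,0.99,0],
    [-0.88,0.99,0],
    [-0.5,0.5,0],
    [-0.2,0.2,0],
    [0,0,0],
  ],
  twist=[0,0,0,0,0,0,0],
)

```text
t: 4.18
eef_pos: [0.4853, 0.0103, 0.3455]
ee_rot: [-3.142, -0.0, -2.779]
force: [-0.5, -0.8, 0.9]
width: 0.0873
gripper_force: 0.0
```

Run:
```python
from h import *
s=arm.get_state(); print(s['t'],s['eef_pos'],s['ee_rot'])
f=grab("wrist","pics/w1.png"); print(np.round(-f['R'].T@f['t'],3))
for n,X in (("mug",(.634,.305,.042)),("seat",(.527,.061,.023)),("knob",(.589,-.177,.111)),("pivot",(.531,-.083,.069))): print(n,proj(f,X))
for m in ("mug","mug_handle","big_mug","lever_knob","press_seat","press_arrow","quadrant"):
    print(m,[(round(b['confidence'],2),np.round(b['extent']).tolist()) for b in models.boxes_of(m,"wrist")[:3]])
```

```text
4.175 [0.48531632 0.01026913 0.34548235] [-3.14154704e+00 -3.23095996e-04 -2.77864165e+00]
[ 0.42  -0.014  0.485]
mug [[435.82975916 305.63919231]]
seat [[330.91500163 202.54877757]]
knob [[155.9746479  200.99410705]]
pivot [[241.94985018 180.06566438]]
mug [(0.86, [593.0, 80.0, 94.0, 67.0]), (0.66, [428.0, 387.0, 17.0, 21.0])]
mug_handle [(0.83, [593.0, 79.0, 94.0, 69.0]), (0.71, [428.0, 384.0, 16.0, 22.0]), (0.37, [8.0, 74.0, 16.0, 33.0])]
big_mug [(0.82, [514.0, 206.0, 89.0, 43.0])]
lever_knob [(0.59, [200.0, 179.0, 130.0, 52.0]), (0.57, [225.0, 164.0, 38.0, 54.0])]
press_seat [(0.67, [274.0, 202.0, 275.0, 219.0])]
press_arrow [(0.59, [274.0, 204.0, 280.0, 222.0])]
quadrant []
```

View pics/w1.png

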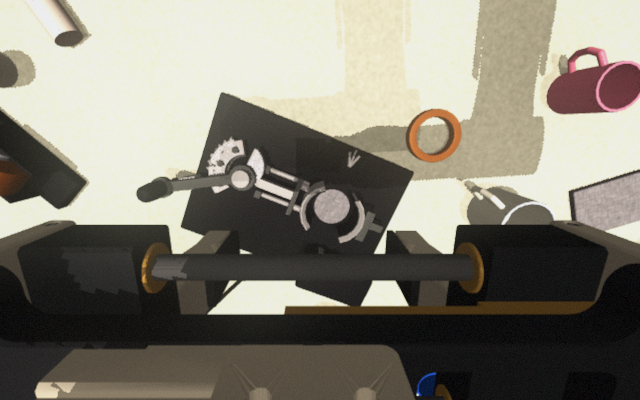

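The picture shows the seat at (331,207), the pivot at (242,178), the knob near (152,189) and the arrow near (352,158). The gripper hides the lower half. I'll write a planner helper, compute the press frame roughly, and move on to a second view with the tool turned for the mug.

```bash
cat >> h.py <<'E'
def plan(targets, pos=None, yaw=None):
    """targets: list of (pos,yaw,rows); prints the rows in tool units"""
    s=arm.get_state(); p=np.array(s['eef_pos'] if pos is None else pos,float); y=s['ee_rot'][2] if yaw is None else yaw
    for P,Y,n in targets:
        dp=(np.array(P)-p)/n; dy=((Y-y+np.pi)%(2*np.pi)-np.pi)/n; tr=[]
        for i in range(n):
            a=y+dy*i; ax=np.array([[np.cos(a),np.sin(a),0],[np.sin(a),-np.cos(a),0],[0,0,-1]])
            tr.append(np.round(ax@dp/.025,3).tolist())
        print(tr,'twist',round(-dy/.15,3),'x',n); p=np.array(P,float); y=Y
E
python3 - <<'E'
from h import *
f=grab("wrist"); 
seat=onz(f,(331,207),.023); piv=onz(f,(242,178),.069); kn=onz(f,(148,189),.111); ar1=onz(f,(349,166),.012); ar2=onz(f,(357,150),.012)
for a in (seat,piv,kn,ar1,ar2): print(np.round(a,4))
print(np.linalg.norm((seat-piv)[:2]),np.linalg.norm((kn-piv)[:2]),np.linalg.norm((seat-ar1)[:2]))
d=seat-piv; print("yaw y",np.arctan2(-d[0],d[1])); d=seat-ar1; print(np.arctan2(d[1],d[0])); d=kn-piv; print("arm dir",np.arctan2(d[1],d[0]))
plan([((.60,.16,.345),-np.pi/2,8)])
E
```

```text
[0.5344 0.0639 0.023 ]
[ 0.5281 -0.084   0.069 ]
[ 0.5763 -0.191   0.111 ]
[0.4602 0.0675 0.012 ]
[0.4312 0.0696 0.012 ]
0.14809217502540528 0.11736961335222405 0.0742343616973913
yaw y -0.042864523528504624
-0.04809793413489668
arm dir -1.1470414964500648
[[-0.802, 0.497, 0.003], [-0.868, 0.371, 0.003], [-0.914, 0.236, 0.003], [-0.939, 0.096, 0.003], [-0.942, -0.046, 0.003], [-0.925, -0.188, 0.003], [-0.886, -0.325, 0.003], [-0.827, -0.454, 0.003]] twist -1.007 x 8
```

play_rows(
  travel=[
    [-0.8,0.5,0],
    [-0.87,0.37,0],
    [-0.91,0.24,0],
    [-0.94,0.1,0],
    [-0.94,-0.05,0],
    [-0.92,-0.19,0],
    [-0.89,-0.32,0],
    [-0.83,-0.45,0],
  ],
  twist=[-1,-1,-1,-1,-1,-1,-1,-1],
)

```text
t: 5.62
eef_pos: [0.6007, 0.1606, 0.3455]
ee_rot: [3.141, -0.0, -1.574]
force: [0.2, 0.2, 0.8]
width: 0.0876
gripper_force: 0.0
```

play_rows(
  travel=[
    [0,0,0],
    [0,0,0],
  ],
  twist=[0,0],
)

```text
t: 5.88
eef_pos: [0.6, 0.1598, 0.3453]
ee_rot: [3.141, -0.0, -1.581]
force: [0.1, -0.3, 0.3]
width: 0.0879
gripper_force: 0.0
```

Run:
```python
from h import *
f=grab("wrist","pics/w2.png"); print(np.round(-f['R'].T@f['t'],3))
for n,X in (("mug",(.634,.305,.085)),("seat",(.534,.064,.023)),("arrow",(.46,.0675,.012)),("knob",(.576,-.191,.111)),("pivot",(.528,-.084,.069))): print(n,np.round(proj(f,X)))
s=arm.get_state(); plan([((.634,.275,.30),-np.pi/2,6)])
```

```text
[0.599 0.09  0.485]
mug [[291. 267.]]
seat [[354. 106.]]
arrow [[399. 108.]]
knob [[ 332. -164.]]
pivot [[367. -21.]]
[[-0.771, -0.219, 0.304], [-0.771, -0.221, 0.304], [-0.77, -0.222, 0.304], [-0.77, -0.223, 0.304], [-0.77, -0.224, 0.304], [-0.769, -0.226, 0.304]] twist -0.011 x 6
```

View pics/w2.png

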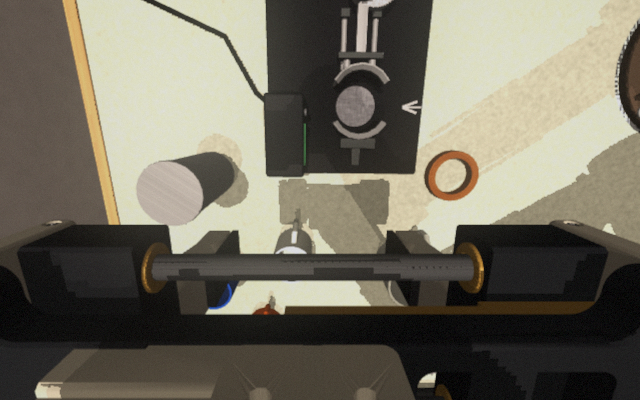

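The picture shows the seat at (355,106), the arrow tip at (403,107) and the mug at (293,240) with its handle up at (296,217). The earlier seat estimate projects to (354,106), so two views agree on its place and height. Next I go over the mug.

play_rows(
  travel=[
    [-0.77,-0.22,0.3],
    [-0.77,-0.22,0.3],
    [-0.77,-0.22,0.3],
    [-0.77,-0.22,0.3],
    [-0.77,-0.22,0.3],
    [-0.77,-0.22,0.3],
    [0,0,0],
    [0,0,0],
  ],
  twist=[0,0,0,0,0,0,0,0],
)

```text
t: 6.92
eef_pos: [0.6343, 0.2755, 0.3005]
ee_rot: [3.142, -0.0, -1.579]
force: [0.1, -0.6, 1.7]
width: 0.0875
gripper_force: 0.0
```

Run:
```python
from h import *
f=grab("wrist","pics/w3.png"); print(arm.get_state()['eef_pos'],np.round(-f['R'].T@f['t'],3))
for n,X in (("mug",(.634,.305,.085)),("seat",(.534,.064,.023)),("arrow",(.46,.0675,.012))): print(n,np.round(proj(f,X)))
for m in ("mug","mug_handle"): print(m,[(round(b['confidence'],2),np.round(b['extent']).tolist()) for b in models.boxes_of(m,"wrist")[:3]])
cv2.imwrite("pics/w3c.png",cv2.resize(f['pixels'][60:260,200:440,::-1],None,fx=3,fy=3,interpolation=cv2.INTER_CUBIC)[:600])
```

```text
[0.63428182 0.27518641 0.30084716] [0.633 0.206 0.44 ]
mug [[312. 203.]]
seat [[388.   9.]]
arrow [[442.  15.]]
mug [(0.93, [273.0, 298.0, 47.0, 36.0]), (0.8, [311.0, 188.0, 50.0, 76.0]), (0.62, [592.0, 215.0, 95.0, 51.0])]
mug_handle [(0.86, [275.0, 300.0, 45.0, 29.0]), (0.76, [313.0, 188.0, 49.0, 76.0]), (0.66, [592.0, 216.0, 95.0, 47.0])]
```

View pics/w3c.png

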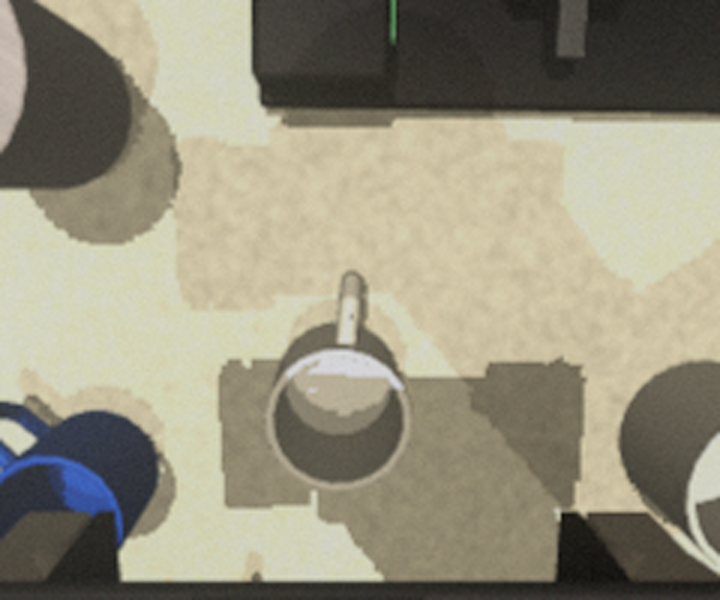

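The crop shows the small mug's rim centred at full-picture pixel (313.3,199.5) and the handle's outer end near (317,152). The big mug is at the right edge and the blue one at lower left.

Run:
```python
from h import *
from scipy.optimize import least_squares
f=grab("wrist"); g=grab("scene"); 
for b in models.silhouettes("mug","scene")[:5]: print(round(b['confidence'],2),np.round(b['extent'],1))
c=onz(f,(313.3,199.5),.085); print("rim c",c)
h=onz(f,(317,152),.016); print("handle",h, np.arctan2(h[1]-c[1],h[0]-c[0]))
h=onz(f,(315.5,166),.073); print("handle top",h)
t=np.linspace(0,6.28,60); ring=np.c_[.032*np.cos(t),.032*np.sin(t),0*t]
for F in (f,g):
    r=proj(F,ring+[c[0],c[1],.085]); b=proj(F,ring+[c[0],c[1],0]); print(r.min(0),r.max(0),b.min(0),b.max(0))
p=g['pixels'][240:320,310:430,::-1]; cv2.imwrite("pics/s2.png",cv2.resize(p,None,fx=6,fy=6,interpolation=cv2.INTER_CUBIC))
```

```text
0.83 [458.6 227.6  25.9  34.3]
0.81 [375.1 334.6  24.7  37. ]
0.64 [325.3 316.5  29.4  31.6]
0.58 [353.8 282.4  23.9  32.7]
rim c [0.63269145 0.29968938 0.085     ]
handle [0.62654754 0.24535335 0.016     ] -1.6833905157241722
handle top [0.62947414 0.25793323 0.073     ]
[288.59664474 175.06817862] [337.99827354 222.83505084] [292.90051069 165.57518553] [333.29198712 205.14087609]
[343.49567077 264.25068306] [365.03453344 282.59240775] [342.5063133  279.31701082] [363.17745838 297.30398658]
```

View pics/s2.png

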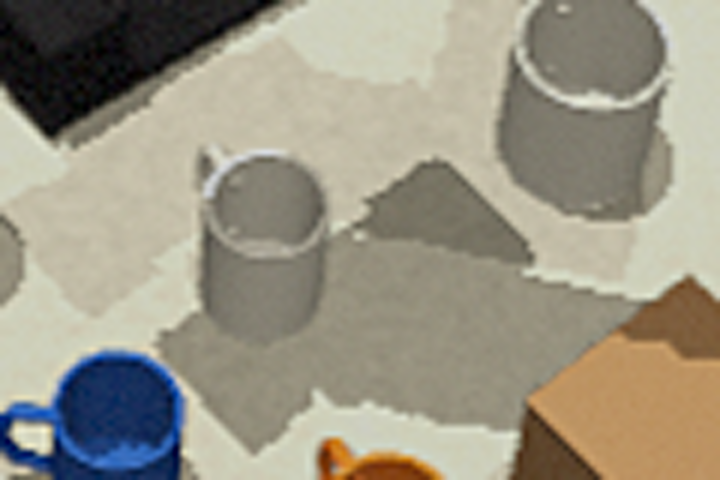

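The scene view agrees with the rim at 85 mm within a pixel. The mug's axis is at (0.633,0.300) and the handle direction is about -1.67 rad.

Run:
```python
from h import *
plan([((.6327,.2997,.15),-1.67,7),((.6327,.2997,.078),-1.67,6)])
```

```text
[[-0.141, 0.01, 0.863], [-0.141, 0.012, 0.863], [-0.141, 0.013, 0.863], [-0.141, 0.015, 0.863], [-0.141, 0.017, 0.863], [-0.14, 0.019, 0.863], [-0.14, 0.021, 0.863]] twist 0.086 x 7
[[0.0, 0.0, 0.48], [0.0, 0.0, 0.48], [0.0, 0.0, 0.48], [0.0, 0.0, 0.48], [0.0, 0.0, 0.48], [0.0, 0.0, 0.48]] twist -0.0 x 6
```

play_rows(
  travel=[
    [-0.14,0.015,0.86],
    [-0.14,0.015,0.86],
    [-0.14,0.015,0.86],
    [-0.14,0.015,0.86],
    [-0.14,0.015,0.86],
    [-0.14,0.015,0.86],
    [-0.14,0.015,0.86],
    [0,0,0],
  ],
  twist=[0.086,0.086,0.086,0.086,0.086,0.086,0.086,0],
)

```text
t: 8.22
eef_pos: [0.6318, 0.2993, 0.1484]
ee_rot: [3.139, -0.002, -1.669]
force: [0.1, -0.2, -0.6]
width: 0.0876
gripper_force: 0.0
```

play_rows(
  travel=[
    [0,0,0.48],
    [0,0,0.48],
    [0,0,0.48],
    [0,0,0.48],
    [0,0,0.48],
    [0,0,0.48],
    [0,0,0],
    [0,0,0],
  ],
  twist=[0,0,0,0,0,0,0,0],
)

```text
t: 9.22
eef_pos: [0.6329, 0.3, 0.0783]
ee_rot: [-3.141, 0.0, -1.669]
force: [0.0, -1.0, 0.0]
width: 0.0876
gripper_force: 0.0
```

play_rows(
  travel=[
    [0,0,0],
    [0,0,0],
    [0,0,0],
    [0,0,0],
    [0,0,0],
    [0,0,0],
  ],
  twist=[0,0,0,0,0,0],
  fingers=0,
  newtons=15,
)

```text
t: 9.98
eef_pos: [0.6332, 0.3001, 0.0786]
ee_rot: [-3.141, 0.001, -1.669]
force: [1.7, 0.7, 3.2]
width: 0.0649
gripper_force: 15.0
```

Run:
```python
from h import *
im=cv2.imread  # refine seat & arrow from saved views
class D(dict): pass
fw=imaging.grab_frame("wrist"); T0=np.array(fw['T_tool_cam'])
def view(pos,yaw):
    T=np.eye(4);T[:3,:3]=Ro.from_euler('xyz',[np.pi,0,yaw]).as_matrix();T[:3,3]=pos;W=np.linalg.inv(T@T0)
    return dict(R=W[:3,:3],t=W[:3,3],fx=fw['fx'],fy=fw['fy'],cx=fw['cx'],cy=fw['cy'])
a=view([.4853,.0103,.3455],-2.7786);b=view([.6,.1598,.3453],-1.581)
def seat_c(p,box):
    I=cv2.imread(p);x0,y0,x1,y1=box;g=cv2.GaussianBlur(cv2.cvtColor(I,6),(3,3),0)
    m=np.zeros_like(g);m[y0:y1,x0:x1]=(g[y0:y1,x0:x1]>90)*255
    n,l,s,c=cv2.connectedComponentsWithStats(m); k=1+np.argmax(s[1:,4]);return c[k],s[k]
for p,bx in (("pics/w1.png",(310,186,352,228)),("pics/w2.png",(333,84,378,129))): print(seat_c(p,bx))
print("seat",tri((a,np.array([331,207])),(b,np.array([355,106]))))
print("arrow",tri((a,np.array([349,166])),(b,np.array([403,107]))))
J=[cv2.resize(cv2.imread(p)[y:y+80,x:x+110],None,fx=5,fy=5,interpolation=cv2.INTER_CUBIC) for p,x,y in (("pics/w1.png",280,145),("pics/w2.png",310,60))]
cv2.imwrite("pics/sc.png",cv2.resize(np.vstack(J),None,fx=.7,fy=.7))
plan([((.633,.3,.2),-1.669,6),((.534,.0625,.22),-3.187,11)])
```

```text
(array([330.25760456, 204.79277567]), array([ 310,  187,   40,   37, 1052], dtype=int32))
(array([354.92963576, 105.70033113]), array([ 336,   86,   39,   40, 1208], dtype=int32))
seat (array([0.53349161, 0.06364023, 0.02928328]), [np.float64(0.41329397088244085), np.float64(0.46329905313187)])
arrow (array([0.45959698, 0.06568342, 0.02692933]), [np.float64(0.46959747195854745), np.float64(0.4947832668336164)])
[[0.001, 0.001, -0.81], [0.001, 0.001, -0.81], [0.001, 0.001, -0.81], [0.001, 0.001, -0.81], [0.001, 0.001, -0.81], [0.001, 0.001, -0.81]] twist 0.0 x 6
[[0.895, 0.274, -0.073], [0.924, 0.148, -0.073], [0.935, 0.019, -0.073], [0.929, -0.109, -0.073], [0.905, -0.236, -0.073], [0.864, -0.359, -0.073], [0.807, -0.474, -0.073], [0.734, -0.58, -0.073], [0.647, -0.676, -0.073], [0.548, -0.758, -0.073], [0.438, -0.827, -0.073]] twist 0.92 x 11
```

View pics/sc.png

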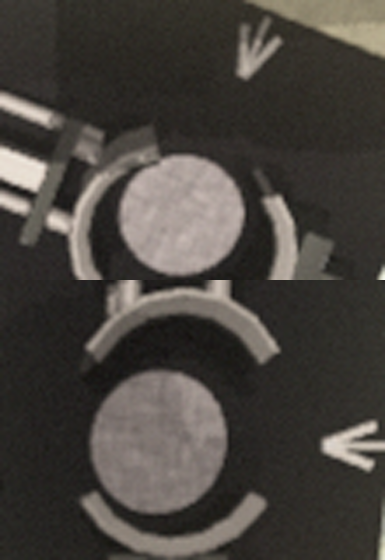

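The crop shows the seat disc centred at (332.0,206.4) in the first view and (355.4,106.3) in the second. The arrow tip is at (349.4,167.6) and (401.7,107.1).

Run:
```python
from h import *
fw=imaging.grab_frame("wrist"); T0=np.array(fw['T_tool_cam'])
def view(pos,yaw):
    T=np.eye(4);T[:3,:3]=Ro.from_euler('xyz',[np.pi,0,yaw]).as_matrix();T[:3,3]=pos;W=np.linalg.inv(T@T0)
    return dict(R=W[:3,:3],t=W[:3,3],fx=fw['fx'],fy=fw['fy'],cx=fw['cx'],cy=fw['cy'])
a=view([.4853,.0103,.3455],-2.7786);b=view([.6,.1598,.3453],-1.581)
S=[(a,(332,206.4)),(b,(355.4,106.3))];A=[(a,(349.4,167.6)),(b,(401.7,107.1))]
print(tri(*S),tri(*A))
s=[onz(*q,.023) for q in S];r=[onz(*q,.012) for q in A];print(s,r)
for i in (0,1):
    d=s[i]-r[i];print(np.linalg.norm(d[:2]),np.arctan2(d[1],d[0]))
```

```text
(array([0.5324472 , 0.06450438, 0.02828315]), [np.float64(0.08146049472244825), np.float64(0.09113636856258048)]) (array([0.46186738, 0.06641949, 0.02892176]), [np.float64(0.09985944657586865), np.float64(0.10530740596713542)])
[array([0.53381527, 0.06529431, 0.023     ]), array([0.53160782, 0.0643262 , 0.023     ])] [array([0.46349862, 0.06926257, 0.012     ]), array([0.45669101, 0.06567923, 0.012     ])]
0.07042852840149552 -0.056374392423708265
0.0749290268273443 -0.018058523751219524
```

play_rows(
  travel=[
    [0,0,-0.5],
    [0,0,-0.9],
    [0,0,-0.9],
    [0,0,-0.9],
    [0,0,-0.9],
    [0,0,-0.8],
  ],
  twist=[0,0,0,0,0,0],
)

```text
t: 10.82
eef_pos: [0.6318, 0.2996, 0.2011]
ee_rot: [3.14, -0.001, -1.669]
force: [0.7, 0.0, -2.7]
width: 0.065
gripper_force: 15.0
```

play_rows(
  travel=[
    [0.9,0.27,-0.07],
    [0.92,0.15,-0.07],
    [0.93,0.02,-0.07],
    [0.93,-0.11,-0.07],
    [0.9,-0.24,-0.07],
    [0.86,-0.36,-0.07],
    [0.81,-0.47,-0.07],
    [0.73,-0.58,-0.07],
  ],
  twist=[0.92,0.92,0.92,0.92,0.92,0.92,0.92,0.92],
)

```text
t: 11.82
eef_pos: [0.5596, 0.1265, 0.2144]
ee_rot: [3.141, -0.002, -2.778]
force: [0.0, -0.2, -3.0]
width: 0.0647
gripper_force: 15.0
```

play_rows(
  travel=[
    [0.65,-0.68,-0.07],
    [0.55,-0.76,-0.07],
    [0.44,-0.83,-0.07],
    [0,0,0],
    [0,0,0],
  ],
  twist=[0.92,0.92,0.92,0,0],
)

```text
t: 12.45
eef_pos: [0.5336, 0.0625, 0.2198]
ee_rot: [3.141, -0.0, 3.097]
force: [-0.5, 0.2, -2.7]
width: 0.0647
gripper_force: 15.0
```

Run:
```python
from h import *
f=grab("wrist","pics/w4.png"); s=arm.get_state(); print(s['eef_pos'],s['ee_rot'],s['width'],s['gripper_force'])
c=s['eef_pos'];ph=-3.187
for z in (.014,.073): print("handle pred",proj(f,[c[0]+.056*np.cos(ph),c[1]+.056*np.sin(ph),c[2]-.078+z]))
print("arrow",proj(f,[.46,.067,.012]))
```

```text
[0.53378295 0.06278961 0.21976662] [ 3.14151106e+00 -3.86765901e-04  3.09755135e+00] 0.0648835915402429 14.992449637502432
handle pred [[311.82430352 145.80303631]]
handle pred [[311.85906646 154.17017997]]
arrow [[312.52568331 121.6198968 ]]
```

View pics/w4.png

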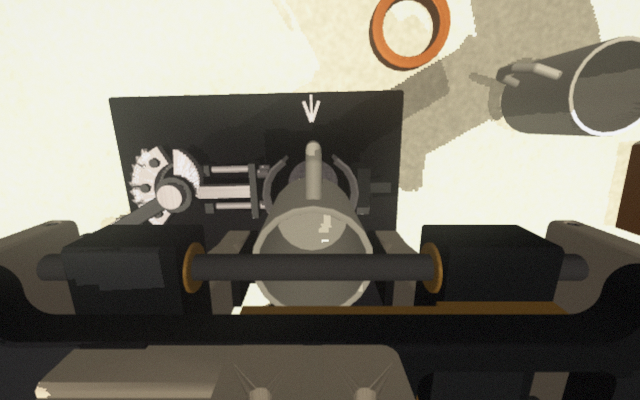

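The handle bar (313,145–195) points at the arrow tip (311,122), and the mug sits centred between the shoes (267 to 358). I lower it.

play_rows(
  travel=[
    [0.02,0.02,0.6],
    [0,0,0.6],
    [0,0,0.6],
    [0,0,0.5],
    [0,0,0.5],
    [0,0,0.4],
    [0,0,0.4],
    [0,0,0.4],
  ],
  twist=[0,0,0,0,0,0,0,0],
)

```text
t: 13.5
eef_pos: [0.5335, 0.063, 0.1193]
ee_rot: [3.141, 0.0, 3.096]
force: [0.0, 0.1, -3.5]
width: 0.065
gripper_force: 15.0
```

play_rows(
  travel=[
    [0,0,0.2],
    [0,0,0.15],
    [0,0,0.08],
    [0,0,0.08],
    [0,0,0],
    [0,0,0],
  ],
  twist=[0,0,0,0,0,0],
)

```text
t: 14.25
eef_pos: [0.5335, 0.063, 0.1072]
ee_rot: [3.141, 0.0, 3.096]
force: [0.2, 0.1, -3.1]
width: 0.0648
gripper_force: 15.0
```

play_rows(
  travel=[
    [0,0,0.06],
    [0,0,0.05],
    [0,0,0.05],
    [0,0,0.04],
    [0,0,0],
  ],
  twist=[0,0,0,0,0],
)

```text
t: 14.88
eef_pos: [0.5333, 0.063, 0.102]
ee_rot: [-3.142, -0.0, 3.096]
force: [0.3, 0.2, -2.3]
width: 0.0648
gripper_force: 15.0
```

play_rows(
  travel=[
    [0,0,0.02],
    [0,0,0.02],
    [0,0,0.02],
    [0,0,0],
  ],
  twist=[0,0,0,0],
)

```text
t: 15.38
eef_pos: [0.5338, 0.0629, 0.1014]
ee_rot: [3.142, 0.001, 3.096]
force: [-2.4, -0.6, 5.8]
width: 0.0646
gripper_force: 15.0
```

Contact on the seat at TCP z 0.1015, as expected. I open gently.

play_rows(
  travel=[
    [0,0,0],
    [0,0,0],
    [0,0,0],
    [0,0,0],
    [0,0,0],
    [0,0,0],
  ],
  twist=[0,0,0,0,0,0],
  fingers=1,
)

```text
t: 16.12
eef_pos: [0.5334, 0.063, 0.1005]
ee_rot: [-3.142, -0.0, 3.096]
force: [1.2, -0.6, 0.2]
width: 0.0874
gripper_force: 0.0
```

play_rows(
  travel=[
    [0,0,-0.2],
    [0,0,-0.4],
    [0,0,-0.6],
    [0,0,-0.8],
    [0,0,-0.8],
    [0,0,-0.8],
    [0,0,-0.8],
    [0,0,-0.8],
  ],
  twist=[0,0,0,0,0,0,0,0],
)

```text
t: 17.12
eef_pos: [0.5334, 0.0629, 0.2326]
ee_rot: [3.141, 0.001, 3.096]
force: [-0.0, 0.1, 0.5]
width: 0.0872
gripper_force: 0.0
```

Run:
```python
from h import *
s=arm.get_state(); print(s['eef_pos'],s['t'])
f=grab("wrist","pics/w5.png"); np.savez("pics/w5.npz",R=f['R'],t=f['t'])
print("rim pred",proj(f,[.533,.063,.108]),"arrow",proj(f,[.46,.067,.012]))
# view the knob: hover on the inner side, keep yaw so that camera looks outward
plan([((.565,-.13,.24),-2.75,8)])
```

```text
[0.53341345 0.06292805 0.23256105] 17.125
rim pred [[311.48406629 199.66790133]] arrow [[312.01694216 121.59418333]]
[[-0.195, -0.958, -0.023], [-0.142, -0.967, -0.023], [-0.089, -0.974, -0.023], [-0.036, -0.977, -0.023], [0.017, -0.977, -0.023], [0.071, -0.975, -0.023], [0.124, -0.97, -0.023], [0.176, -0.962, -0.023]] twist -0.364 x 8
```

View pics/w5.png

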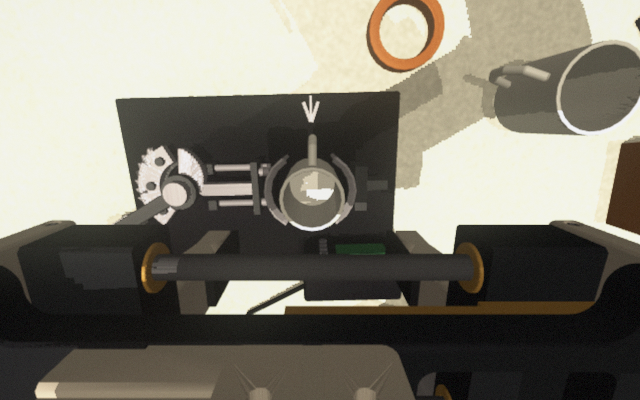

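The mug stands between the shoes at (312,199) with its handle aimed at the arrow tip (311,122). Next is the knob, with the tool turned so that the fingers close along the lever's tangent.

Run:
```python
from h import *
plan([((.58,-.197,.24),-1.13,15)])
```

```text
[[-0.152, -0.688, -0.012], [-0.056, -0.702, -0.012], [0.04, -0.703, -0.012], [0.136, -0.691, -0.012], [0.229, -0.666, -0.012], [0.318, -0.628, -0.012], [0.401, -0.579, -0.012], [0.476, -0.519, -0.012], [0.543, -0.449, -0.012], [0.599, -0.371, -0.012], [0.644, -0.285, -0.012], [0.677, -0.195, -0.012], [0.697, -0.1, -0.012], [0.704, -0.004, -0.012], [0.698, 0.092, -0.012]] twist -0.914 x 15
```

play_rows(
  travel=[
    [-0.15,-0.69,0],
    [-0.06,-0.7,0],
    [0.04,-0.7,0],
    [0.14,-0.69,0],
    [0.23,-0.67,0],
    [0.32,-0.63,0],
    [0.4,-0.58,0],
    [0.48,-0.52,0],
  ],
  twist=[-0.91,-0.91,-0.91,-0.91,-0.91,-0.91,-0.91,-0.91],
)

```text
t: 18.18
eef_pos: [0.5572, -0.0766, 0.2316]
ee_rot: [-3.141, 0.001, -2.09]
force: [-0.9, 0.3, -0.1]
width: 0.0877
gripper_force: 0.0
```

play_rows(
  travel=[
    [0.54,-0.45,0],
    [0.6,-0.37,0],
    [0.64,-0.28,0],
    [0.68,-0.2,0],
    [0.7,-0.1,0],
    [0.7,0,0],
    [0.7,0.09,0],
    [0,0,0],
  ],
  twist=[-0.91,-0.91,-0.91,-0.91,-0.91,-0.91,-0.91,0],
)

```text
t: 19.18
eef_pos: [0.5774, -0.1985, 0.2312]
ee_rot: [-3.141, -0.0, -1.141]
force: [-1.2, 0.3, -0.1]
width: 0.0878
gripper_force: 0.0
```

Run:
```python
from h import *
s=arm.get_state(); print(s['t'],s['eef_pos'],s['ee_rot'])
f=grab("wrist"); print("knob top pred",proj(f,[[.581,-.198,.111],[.576,-.191,.111],[.581,-.198,.087],[.528,-.085,.069]]))
for m in ("lever_knob","quadrant"): print(m,[(round(b['confidence'],2),np.round(b['extent']).tolist()) for b in models.boxes_of(m,"wrist")[:3]])
I=f['pixels'][:,:,::-1]
cv2.imwrite("pics/w6c.png",cv2.resize(I[80:330,200:440],None,fx=2.4,fy=2.4,interpolation=cv2.INTER_CUBIC))
```

```text
19.175 [ 0.57735606 -0.19846628  0.23120376] [-3.14111284e+00 -3.26115566e-04 -1.14069100e+00]
knob top pred [[308.39235194 199.0987888 ]
 [310.13107783 207.66977207]
 [308.70368567 193.14897469]
 [310.12028021 290.55776087]]
lever_knob [(0.57, [313.0, 240.0, 58.0, 132.0])]
quadrant [(0.93, [319.0, 243.0, 56.0, 17.0])]
```

View pics/w6c.png

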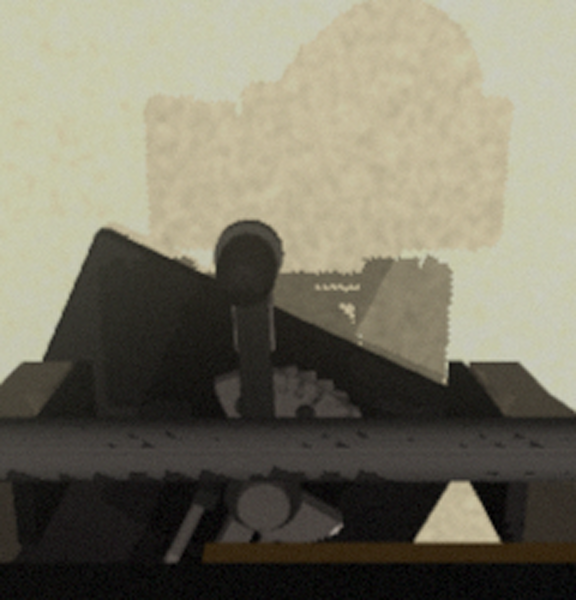

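The knob's top is at (303.8,192), the pivot at (310,290) matches the prediction, and the quadrant's teeth show at about (320–347,235–250), to the clockwise side of the arm.

Run:
```python
from h import *
f=grab("wrist"); k=onz(f,(303.8,192.1),.111);k2=onz(f,(303.8,184),.063);p=onz(f,(310,290),.069);print(k,k2,p)
for q in (k,k2):
    d=(q-p)[:2];print(np.linalg.norm(d),np.arctan2(d[1],d[0]))
w1=(.5763,-.191)
kn=k; 
a=np.arctan2(kn[1]-p[1],kn[0]-p[0]); t=p+.125*np.array([np.cos(a),np.sin(a),0]);print(t)
plan([((t[0],t[1],.15),a,5),((t[0],t[1],.089),a,5)])
```

```text
[ 0.58758184 -0.20125816  0.111     ] [ 0.58793764 -0.19866316  0.063     ] [ 0.52843334 -0.08448814  0.069     ]
0.13089608396910946 -1.1019316636247627
0.1287505288189168 -1.0903585211650517
[ 0.58491756 -0.19599838  0.069     ]
[[0.017, -0.06, 0.647], [0.017, -0.06, 0.647], [0.018, -0.059, 0.647], [0.018, -0.059, 0.647], [0.019, -0.059, 0.647]] twist -0.052 x 5
[[0.0, 0.0, 0.488], [0.0, 0.0, 0.488], [0.0, 0.0, 0.488], [0.0, 0.0, 0.488], [0.0, 0.0, 0.488]] twist -0.0 x 5
```

play_rows(
  travel=[
    [0.06,-0.06,0.64],
    [0.03,-0.06,0.64],
    [0.02,-0.06,0.64],
    [0.02,-0.06,0.64],
    [0.02,-0.06,0.64],
    [0,0,0],
  ],
  twist=[-0.05,-0.05,-0.05,-0.05,-0.05,0],
  fingers=0.7,
)

```text
t: 20.12
eef_pos: [0.5849, -0.1977, 0.1487]
ee_rot: [3.139, 0.002, -1.102]
force: [-0.4, -0.4, 0.0]
width: 0.061
gripper_force: 0.0
```

play_rows(
  travel=[
    [0,0,0.5],
    [0,0,0.5],
    [0,0,0.5],
    [0,0,0.5],
    [0,0,0.4],
    [0,0,0],
    [0,0,0],
  ],
  twist=[0,0,0,0,0,0,0],
)

```text
t: 21.0
eef_pos: [0.586, -0.1978, 0.0908]
ee_rot: [-3.141, -0.0, -1.102]
force: [-0.6, 1.1, 0.9]
width: 0.0614
gripper_force: 0.0
```

play_rows(
  travel=[
    [0,0,0],
    [0,0,0],
    [0,0,0],
    [0,0,0],
    [0,0,0],
    [0,0,0],
    [0,0,0],
    [0,0,0],
  ],
  twist=[0,0,0,0,0,0,0,0],
  fingers=0,
  newtons=25,
)

```text
t: 22.0
eef_pos: [0.586, -0.1978, 0.0907]
ee_rot: [-3.141, -0.0, -1.102]
force: [1.7, -0.3, -0.1]
width: 0.0246
gripper_force: 25.0
```

play_rows(
  travel=[
    [-0.002,0.15,0],
    [-0.002,0.15,0],
    [-0.002,0.15,0],
    [-0.002,0.15,0],
    [0,0,0],
    [0,0,0],
  ],
  twist=[0.2,0.2,0.2,0.2,0,0],
)

```text
t: 22.75
eef_pos: [0.5718, -0.2039, 0.0907]
ee_rot: [3.141, -0.0, -1.222]
force: [0.6, -0.5, 2.5]
width: 0.0249
gripper_force: 25.0
```

play_rows(
  travel=[
    [-0.002,0.087,0],
    [0,0,0],
  ],
  twist=[0.116,0],
)

```text
t: 23.0
eef_pos: [0.5699, -0.2045, 0.0907]
ee_rot: [-3.141, -0.0, -1.24]
force: [0.5, -0.9, 3.8]
width: 0.0247
gripper_force: 25.0
```

play_rows(
  travel=[
    [-0.001,0.087,0],
    [0,0,0],
  ],
  twist=[0.116,0],
)

```text
t: 23.25
eef_pos: [0.5678, -0.2052, 0.0907]
ee_rot: [-3.142, -0.0, -1.257]
force: [1.4, -1.4, 3.6]
width: 0.0247
gripper_force: 25.0
```

play_rows(
  travel=[
    [-0.001,0.087,0],
    [0,0,0],
  ],
  twist=[0.116,0],
)

```text
t: 23.5
eef_pos: [0.5656, -0.2059, 0.0907]
ee_rot: [-3.142, -0.0, -1.275]
force: [0.2, -0.9, 3.4]
width: 0.0247
gripper_force: 25.0
```

play_rows(
  travel=[
    [-0.001,0.087,0],
    [0,0,0],
  ],
  twist=[0.116,0],
)

```text
t: 23.75
eef_pos: [0.5635, -0.2065, 0.0907]
ee_rot: [3.142, -0.0, -1.292]
force: [1.3, -0.9, 4.9]
width: 0.0248
gripper_force: 25.0
```

play_rows(
  travel=[
    [-0.001,0.087,0],
    [0,0,0],
  ],
  twist=[0.116,0],
)

```text
t: 24.0
eef_pos: [0.5614, -0.207, 0.0906]
ee_rot: [3.142, -0.0, -1.31]
force: [2.5, -1.8, 5.2]
width: 0.0244
gripper_force: 25.0
```

play_rows(
  travel=[
    [-0.001,0.087,0],
    [0,0,0],
  ],
  twist=[0.116,0],
)

```text
t: 24.25
eef_pos: [0.5597, -0.2075, 0.0907]
ee_rot: [-3.141, -0.0, -1.327]
force: [3.7, -0.3, 3.3]
width: 0.0246
gripper_force: 25.0
```

play_rows(
  travel=[
    [-0.001,0.087,0],
    [0,0,0],
  ],
  twist=[0.116,0],
)

```text
t: 24.5
eef_pos: [0.5582, -0.2079, 0.0907]
ee_rot: [-3.14, -0.0, -1.344]
force: [5.9, -1.1, 0.9]
width: 0.0246
gripper_force: 25.0
```

play_rows(
  travel=[
    [-0.001,0.087,0],
    [0,0,0],
  ],
  twist=[0.116,0],
)

```text
t: 24.75
eef_pos: [0.5568, -0.2082, 0.0907]
ee_rot: [-3.139, -0.001, -1.361]
force: [7.4, -0.2, 0.4]
width: 0.0248
gripper_force: 25.0
```

play_rows(
  travel=[
    [-0.001,0.087,0],
    [0,0,0],
  ],
  twist=[0.116,0],
)

```text
t: 25.0
eef_pos: [0.5552, -0.2085, 0.0907]
ee_rot: [-3.138, -0.001, -1.378]
force: [9.3, 0.4, -0.1]
width: 0.0246
gripper_force: 25.0
```

play_rows(
  travel=[
    [-0.001,0.087,0],
    [0,0,0],
  ],
  twist=[0.116,0],
)

```text
t: 25.25
eef_pos: [0.553, -0.209, 0.0907]
ee_rot: [-3.138, -0.001, -1.396]
force: [8.4, -1.2, -1.0]
width: 0.0246
gripper_force: 25.0
```

play_rows(
  travel=[
    [-0.001,0.087,0],
    [0,0,0],
  ],
  twist=[0.116,0],
)

```text
t: 25.5
eef_pos: [0.5511, -0.2093, 0.0907]
ee_rot: [-3.138, -0.001, -1.413]
force: [8.1, -0.6, -0.8]
width: 0.0245
gripper_force: 25.0
```

play_rows(
  travel=[
    [-0.001,0.087,0],
    [0,0,0],
  ],
  twist=[0.116,0],
)

```text
t: 25.75
eef_pos: [0.5465, -0.21, 0.0906]
ee_rot: [3.141, -0.0, -1.431]
force: [0.2, -1.9, 7.9]
width: 0.0249
gripper_force: 25.0
```

play_rows(
  travel=[
    [-0.001,0.087,0],
    [0,0,0],
  ],
  twist=[0.116,0],
)

```text
t: 26.0
eef_pos: [0.5441, -0.2104, 0.0907]
ee_rot: [3.141, 0.0, -1.449]
force: [2.0, -1.1, 5.1]
width: 0.0247
gripper_force: 25.0
```

play_rows(
  travel=[
    [-0.001,0.087,0],
    [0,0,0],
  ],
  twist=[0.116,0],
)

```text
t: 26.25
eef_pos: [0.542, -0.2105, 0.0907]
ee_rot: [3.141, 0.0, -1.467]
force: [1.6, -1.5, 6.2]
width: 0.0247
gripper_force: 25.0
```

play_rows(
  travel=[
    [-0.001,0.087,0],
    [0,0,0],
  ],
  twist=[0.116,0],
)

```text
t: 26.5
eef_pos: [0.5398, -0.2107, 0.0907]
ee_rot: [3.142, 0.0, -1.484]
force: [3.2, -1.6, 5.4]
width: 0.0252
gripper_force: 25.0
```

play_rows(
  travel=[
    [-0.001,0.087,0],
    [0,0,0],
  ],
  twist=[0.116,0],
)

```text
t: 26.75
eef_pos: [0.5381, -0.2109, 0.0907]
ee_rot: [-3.141, -0.0, -1.501]
force: [4.4, -1.5, 3.4]
width: 0.0247
gripper_force: 25.0
```

play_rows(
  travel=[
    [-0.001,0.087,0],
    [0,0,0],
  ],
  twist=[0.116,0],
)

```text
t: 27.0
eef_pos: [0.5366, -0.211, 0.0907]
ee_rot: [-3.14, -0.0, -1.518]
force: [6.2, -2.2, 1.9]
width: 0.0245
gripper_force: 25.0
```

play_rows(
  travel=[
    [-0.001,0.087,0],
    [0,0,0],
  ],
  twist=[0.116,0],
)

```text
t: 27.25
eef_pos: [0.5351, -0.211, 0.0907]
ee_rot: [-3.139, -0.0, -1.535]
force: [7.9, -1.6, 0.4]
width: 0.0248
gripper_force: 25.0
```

play_rows(
  travel=[
    [-0.001,0.087,0],
    [0,0,0],
  ],
  twist=[0.116,0],
)

```text
t: 27.5
eef_pos: [0.5333, -0.2111, 0.0907]
ee_rot: [-3.138, -0.0, -1.552]
force: [8.4, -1.1, -0.1]
width: 0.0245
gripper_force: 25.0
```

play_rows(
  travel=[
    [-0.001,0.087,0],
    [0,0,0],
  ],
  twist=[0.116,0],
)

```text
t: 27.75
eef_pos: [0.5315, -0.2111, 0.0908]
ee_rot: [-3.138, -0.0, -1.57]
force: [11.3, -1.7, -2.7]
width: 0.0246
gripper_force: 25.0
```

play_rows(
  travel=[
    [-0.001,0.087,0],
    [0,0,0],
  ],
  twist=[0.116,0],
)

```text
t: 28.0
eef_pos: [0.5297, -0.2111, 0.0908]
ee_rot: [-3.137, -0.001, -1.587]
force: [10.9, -3.7, -3.6]
width: 0.0248
gripper_force: 25.0
```

play_rows(
  travel=[
    [-0.001,0.087,0],
    [0,0,0],
  ],
  twist=[0.116,0],
)

```text
t: 28.25
eef_pos: [0.5252, -0.2111, 0.0907]
ee_rot: [-3.141, -0.0, -1.605]
force: [1.5, -2.6, 6.6]
width: 0.0242
gripper_force: 25.0
```

play_rows(
  travel=[
    [-0.001,0.087,0],
    [0,0,0],
  ],
  twist=[0.116,0],
)

```text
t: 28.5
eef_pos: [0.5225, -0.211, 0.0907]
ee_rot: [3.141, -0.0, -1.623]
force: [2.7, -1.9, 6.7]
width: 0.0249
gripper_force: 25.0
```

play_rows(
  travel=[
    [-0.001,0.087,0],
    [0,0,0],
  ],
  twist=[0.116,0],
)

```text
t: 28.75
eef_pos: [0.5203, -0.2108, 0.0907]
ee_rot: [3.141, 0.0, -1.641]
force: [1.7, -0.8, 4.9]
width: 0.0249
gripper_force: 25.0
```

Second click at t≈28.1 (commanded yaw about -1.60), 10° after the first. I continue.

play_rows(
  travel=[
    [-0.001,0.087,0],
    [0,0,0],
  ],
  twist=[0.116,0],
)

```text
t: 29.0
eef_pos: [0.5182, -0.2107, 0.0907]
ee_rot: [3.142, 0.0, -1.658]
force: [2.7, -1.4, 6.1]
width: 0.025
gripper_force: 25.0
```

play_rows(
  travel=[
    [-0.001,0.087,0],
    [0,0,0],
  ],
  twist=[0.116,0],
)

```text
t: 29.25
eef_pos: [0.5165, -0.2105, 0.0907]
ee_rot: [-3.141, -0.0, -1.676]
force: [4.7, -1.5, 4.1]
width: 0.025
gripper_force: 25.0
```

play_rows(
  travel=[
    [-0.001,0.087,0],
    [0,0,0],
  ],
  twist=[0.116,0],
)

```text
t: 29.5
eef_pos: [0.515, -0.2103, 0.0907]
ee_rot: [-3.14, -0.0, -1.692]
force: [6.2, -2.5, 1.9]
width: 0.025
gripper_force: 25.0
```

play_rows(
  travel=[
    [-0.001,0.087,0],
    [0,0,0],
  ],
  twist=[0.116,0],
)

```text
t: 29.75
eef_pos: [0.5136, -0.2101, 0.0908]
ee_rot: [-3.138, -0.0, -1.709]
force: [9.6, -3.5, 0.2]
width: 0.0245
gripper_force: 25.0
```

play_rows(
  travel=[
    [-0.001,0.087,0],
    [0,0,0],
  ],
  twist=[0.116,0],
)

```text
t: 30.0
eef_pos: [0.5119, -0.2099, 0.0908]
ee_rot: [-3.138, -0.0, -1.727]
force: [10.1, -3.7, -1.4]
width: 0.0246
gripper_force: 25.0
```

play_rows(
  travel=[
    [-0.001,0.087,0],
    [0,0,0],
  ],
  twist=[0.116,0],
)

```text
t: 30.25
eef_pos: [0.5096, -0.2095, 0.0908]
ee_rot: [-3.138, -0.0, -1.744]
force: [9.1, -4.8, -1.1]
width: 0.0249
gripper_force: 25.0
```

play_rows(
  travel=[
    [-0.001,0.087,0],
    [0,0,0],
  ],
  twist=[0.116,0],
)

```text
t: 30.5
eef_pos: [0.5076, -0.2092, 0.0908]
ee_rot: [-3.138, -0.0, -1.761]
force: [10.1, -5.0, -0.8]
width: 0.0246
gripper_force: 25.0
```

play_rows(
  travel=[
    [-0.001,0.087,0],
    [0,0,0],
  ],
  twist=[0.116,0],
)

```text
t: 30.75
eef_pos: [0.5033, -0.2083, 0.0906]
ee_rot: [3.141, -0.0, -1.78]
force: [0.6, 0.8, 9.5]
width: 0.0247
gripper_force: 25.0
```

play_rows(
  travel=[
    [-0.001,0.087,0],
    [0,0,0],
  ],
  twist=[0.116,0],
)

```text
t: 31.0
eef_pos: [0.5009, -0.2078, 0.0907]
ee_rot: [3.141, 0.0, -1.797]
force: [2.9, 0.1, 8.2]
width: 0.0246
gripper_force: 25.0
```

play_rows(
  travel=[
    [-0.001,0.087,0],
    [0,0,0],
  ],
  twist=[0.116,0],
)

```text
t: 31.25
eef_pos: [0.4988, -0.2073, 0.0907]
ee_rot: [3.141, 0.0, -1.815]
force: [3.6, -0.7, 6.6]
width: 0.0247
gripper_force: 25.0
```

Third click at t≈30.6. The fourth is due at about -1.945, so I go six steps and then one at a time.

play_rows(
  travel=[
    [-0.001,0.087,0],
    [0,0,0],
  ],
  twist=[0.116,0],
)

```text
t: 31.5
eef_pos: [0.4968, -0.2067, 0.0907]
ee_rot: [3.141, 0.0, -1.832]
force: [2.9, 0.4, 5.9]
width: 0.025
gripper_force: 25.0
```

play_rows(
  travel=[
    [-0.001,0.087,0],
    [0,0,0],
  ],
  twist=[0.116,0],
)

```text
t: 31.75
eef_pos: [0.4952, -0.2062, 0.0907]
ee_rot: [-3.141, 0.0, -1.85]
force: [3.7, -1.6, 3.8]
width: 0.0248
gripper_force: 25.0
```

play_rows(
  travel=[
    [-0.001,0.087,0],
    [0,0,0],
  ],
  twist=[0.116,0],
)

```text
t: 32.0
eef_pos: [0.4937, -0.2058, 0.0907]
ee_rot: [-3.14, 0.0, -1.866]
force: [6.4, -2.2, 2.5]
width: 0.0249
gripper_force: 25.0
```

play_rows(
  travel=[
    [-0.001,0.087,0],
    [0,0,0],
  ],
  twist=[0.116,0],
)

```text
t: 32.25
eef_pos: [0.4922, -0.2053, 0.0907]
ee_rot: [-3.139, 0.0, -1.884]
force: [9.1, -5.1, -0.2]
width: 0.0249
gripper_force: 25.0
```

play_rows(
  travel=[
    [-0.001,0.087,0],
    [0,0,0],
  ],
  twist=[0.116,0],
)

```text
t: 32.5
eef_pos: [0.4906, -0.2048, 0.0908]
ee_rot: [-3.138, 0.0, -1.901]
force: [10.0, -5.7, -1.6]
width: 0.0248
gripper_force: 25.0
```

play_rows(
  travel=[
    [-0.001,0.087,0],
    [0,0,0],
  ],
  twist=[0.116,0],
)

```text
t: 32.75
eef_pos: [0.4884, -0.204, 0.0907]
ee_rot: [-3.138, 0.0, -1.918]
force: [8.8, -5.2, -1.7]
width: 0.0244
gripper_force: 25.0
```

play_rows(
  travel=[
    [-0.001,0.087,0],
    [0,0,0],
  ],
  twist=[0.116,0],
)

```text
t: 33.0
eef_pos: [0.4865, -0.2033, 0.0908]
ee_rot: [-3.138, 0.0, -1.935]
force: [9.8, -5.7, -2.0]
width: 0.0248
gripper_force: 25.0
```

play_rows(
  travel=[
    [-0.001,0.087,0],
    [0,0,0],
    [0,0,0],
  ],
  twist=[0.116,0,0],
)

```text
t: 33.38
eef_pos: [0.482, -0.2016, 0.0906]
ee_rot: [3.141, 0.0, -1.954]
force: [0.7, 2.2, 9.3]
width: 0.0244
gripper_force: 25.0
```

Fourth click felt: the force fell from 11 N to near nothing, 10° after the third. I move one degree further for margin, settle, and check numerically.

play_rows(
  travel=[
    [-0.001,0.087,0],
    [0,0,0],
    [0,0,0],
    [0,0,0],
    [0,0,0],
    [0,0,0],
    [0,0,0],
    [0,0,0],
  ],
  twist=[0.116,0,0,0,0,0,0,0],
)

```text
t: 34.38
eef_pos: [0.4806, -0.201, 0.0907]
ee_rot: [-3.142, 0.0, -1.971]
force: [2.8, -0.3, 5.4]
width: 0.0246
gripper_force: 25.0
```

Run:
```python
from h import *
g=grab("scene"); s=arm.get_state()
d=np.array(s['eef_pos'])[:2]-[.5284,-.0845]; print("deg past crest 1",np.degrees(-1.39-np.arctan2(*d[::-1])),s['force'],s['gripper_force'],np.abs(s['qd']).max())
t=np.linspace(0,6.28,60)
for c in ((.533,.063),(.533,.068)):
    r=proj(g,np.c_[c[0]+.032*np.cos(t),c[1]+.032*np.sin(t),0*t+.108]); print(c,"rim box",r.min(0),r.max(0),"handle",proj(g,[c[0]-.056,c[1]+.002,.067]))
for m in ("mug","big_mug"): print(m,[(round(b['confidence'],2),np.round(b['extent'],1).tolist()) for b in models.boxes_of(m,"scene")[:6]])
I=g['pixels'].astype(int)[170:240,290:380]; m=((I.min(2)>150)*255).astype('uint8'); n,l,st,c=cv2.connectedComponentsWithStats(m); print([(x[0]+290,x[1]+170,*x[2:]) for x in st[1:] if x[4]>15])
```

```text
deg past crest 1 32.67417324199336 [ 2.67196088 -0.01630396  6.12835312] 25.00079120043665 0.001286059437897527
(0.533, 0.063) rim box [322.68003709 196.59602638] [342.39375075 211.67893362] handle [[345.93109262 204.6799191 ]]
(0.533, 0.068) rim box [323.60453122 197.52182872] [343.34795844 212.65087678] handle [[346.86120867 205.60047971]]
mug [(0.89, [457.5, 227.8, 24.2, 31.1]), (0.87, [324.9, 316.1, 31.9, 33.9]), (0.73, [336.3, 211.2, 24.8, 29.4]), (0.62, [373.4, 332.1, 24.9, 38.5])]
big_mug [(0.7, [405.4, 252.6, 30.1, 40.5])]
[(np.int32(333), np.int32(170), np.int32(47), np.int32(28), np.int32(926)), (np.int32(291), np.int32(179), np.int32(12), np.int32(11), np.int32(59)), (np.int32(304), np.int32(181), np.int32(7), np.int32(6), np.int32(29)), (np.int32(306), np.int32(189), np.int32(41), np.int32(24), np.int32(150)), (np.int32(307), np.int32(200), np.int32(9), np.int32(10), np.int32(17)), (np.int32(362), np.int32(212), np.int32(18), np.int32(28), np.int32(203)), (np.int32(290), np.int32(231), np.int32(6), np.int32(8), np.int32(24))]
```

The mug's box in the scene view (324–349 by 196–226) matches an upright mug on the seat with its handle to the arrow. The lever is about 32.7° past the first crest, at rest, and gripped at 25 N.

```bash
python3 -c "
from station import arm
print(arm.job_done())"
```

```text
the job is handed in; nothing more can be done
None
```

I handed the job in with the small mug set down upright on the press seat, its handle at the arrow, and the lever just past its fourth click, at rest and still gripped at 25 N; I got no verdict back.

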